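# Open the spice canister whose twist-lock cap may turn either way

### The arm

A 7-joint arm with a two-finger parallel gripper is mounted at the origin on the work surface. World frame = base frame: x ahead of the robot, y to its left, z up, the work surface at z = 0. Lengths are in m, angles in rad, forces in N, time in s.
With the tool pointing down it reaches from about 0.425 to 0.875 m from the base axis. Payload 4.7 kg.
Tool frame: the origin (TCP) lies at the very end of the fingers, on their centre line; the grasp point (between the pads) lies 19 mm behind it (ctrl.grasp_offset is the distance from the TCP to the grasp point, in m); z points along the fingers, y is the direction in which the jaws open and shut (so a half turn about z gives the same grasp; the last joint's range is limited). The gripper opens to 87 mm and grips with 3 to 60 N. Pads are 19 mm wide; open, the fingers measure 117 mm over their backs; the gripper's body (75 mm by 190 mm) begins 51 mm behind the grasp point.
Start: joints at [-1.194, 0.321, -0.07, 1.45, 0.023, 1.371, -0.057], TCP at [0.231, 0.608, 0.223] pointing down, gripper open.
Joint ranges: [-2.86, 2.86], [-0.3, 2.09], [-1.38, 1.24], [0.06, 2.45], [-1.56, 4.7], [0.09, 2.05], [-2.69, 2.69]. Speed limits (rad/s): [2.57, 2.57, 3.14, 3.14, 3.14, 3.14, 3.14].

### API

Orientations are given as a rotation vector (axis times angle).
In Python, from bench import ctrl gives the robot as it stands.
- The arm moves only by the shell command python3 -m creep 'ROWS' [FORCE]. ROWS is JSON, a list that holds one entry, the list of rows, each a list of 7 numbers: the opening, from 0 (shut) to 1 (fully open), then the shift along the tool's x, y, z in mm, then the turn, a rotation vector about the tool's x, y, z in rad. In form: [[[grip, dx, dy, dz, rx, ry, rz], ...]]. A call has 1 to 5 rows; each row is the pose to reach, as a shift and turn from the pose commanded when the call began, along the tool's axes at that moment; what a row does not reach only later rows make up. A row lasts 1/10 s, in which the tool goes at most 50 mm and 8.59 degrees, less where a joint would pass 70% of its speed; a pose out of reach is approached as far as the arm can. A call with a gripper value outside its range is refused whole. The fingers move at their own pace and stop on an object; FORCE is the grip in N (left out, the last holds). Time passes only in rows, so rows that repeat a pose let the fingers close. It gives the time, the measured TCP pose, the force and the opening at its end, in the units of the state.
- ctrl.get_state(): the state, without advancing time (a new reading comes with each control period).
- ctrl.get_image(name): name is "scene" or "top" or "wrist"; returns the picture (384x512x3 uint8, red, green, blue); there is no depth.
- ctrl.camera_params(name): a dict with "K" (3x3 intrinsics, pixels), "pose" (4x4, takes a point from camera to world coordinates). Camera axes: x right, y down, z forward; pixel columns grow to the right and rows downward; lengths in m; the calibration is good to about 2 mm. A picture is of the moment at which its call begins: read the wrist's pose just before it. camera_params takes no time and is no camera call; for the wrist camera it gives the pose at the moment of the call.
- ctrl.close_job(): hands the job in, once; it reports no verdict.
The state is a dict: "time": time; "joint_positions": joint angles; "qd": joint speeds; "joint_torque": joint torques, N m; "position": TCP position; "tool_rot": TCP orientation; "ft_force": force on the tool from outside, world axes, zero at the start; "torque": the same for the moment, N m; "grip_width": opening from 0.0 (shut) to 1.0 (fully open).
Only numpy, scipy, OpenCV 4.12 (cv2) and the standard library are available. Lean on these libraries where they do the work, as an engineer would, in place of code of your own. Each camera call takes 0.05 s, during which the arm holds its last target. There are 200 camera calls.

### The job

Pull the spice drawer out to its stop, then take the cap off the canister in it. Nobody remembers whether this twist-lock cap opens to the left or to the right, so try it both ways; one way stops almost at once, the other lets it come free. Lift the freed cap straight up about 10 cm above the canister and finish while still holding it there, upright and still, with the drawer left fully out and the mug and tumbler beside it left alone.

Things in the scene. Friction and masses are not known exactly. Their poses are not given: they have to be found in the camera images.
- drawer (a joint): how far the drawer of the low wooden spice unit (fixed on the counter, 260 deep, 300 wide, 150 high) is pulled out: 0 m shut, 0.150 m at its stop, which is hard. It slides straight along the unit's own -x, towards the robot's side, against about 2.5 N of friction and stays where it is left
- handle (a point): middle of the drawer's level steel bar handle: round, 10 mm thick, 120 mm long along the unit's y, axis 45 mm in front of the drawer front and 116 mm above the counter (34 mm below the unit's top); pinch it from above. The drawer front's top is 136 mm above the counter. Axes as the unit's: x points into the unit, z up
- shoulder (a point): on the canister's axis at the shoulder where the cap's rim rests, 64 mm above the counter; moves with the drawer: 145 mm behind the handle, 40 mm to the unit's +y. Canister 81 mm across, built in, cannot turn; a 5 mm high collar rings the cap, its neck stands 29 mm up in the cap. Drawer out: axis 65 mm in front of the unit, 85 mm behind the drawer front. Low bowls on the -y side, tops 52 mm
- cap: aluminium cap, 67 mm across, 34 mm high, about 180 g, locked on. Origin: centre of underside, z up; x within 0.08 rad of the unit's at the start. Bayonet thread, hand differs from run to run: the wrong way it stops hard within 0.35 rad; the right way it lifts straight off once turned 1.0 to 1.95 rad from the start, beyond that it locks again. Turns easily; while locked it lifts 2 mm
- mug: bystander: white mug, 80 mm across, 85 mm high, handle on its +y, on the counter to the drawer's +y side. Origin: centre of its underside
- tumbler: bystander: steel tumbler, 70 mm across, 100 mm high, on the counter to the drawer's -y side. Origin: centre of its underside
- cap_knob (a point): grip point on the cap's axis, 56 mm above its underside (fingertips then 3 mm above the disc). Here stands the cap's smooth round black knob: 26 mm across, 28 mm high, its top 62 mm above the cap's underside. When the cap is stopped, the knob slips in a grip of 40 N, which also holds the cap well. A black rib on the disc, 16 to 32 mm from the axis, marks the cap's +x. Axes as the cap's

How it is judged:
By the outcome, as a careful person would: the job done as asked, in the order asked, and still so for the second after the job is handed in, while the arm keeps its last pose, push and grip.
It also fails if it takes over 51 s, if anything falls off the work surface, if the arm or the gripper's body presses on something with over 40 N, if the wrist force passes 120 N, or if a joint passes its speed limit or range.

## Working session

There is one attempt and no reset: what is moved stays moved. The work goes in short steps, Python scripts to look and compute and a shell command to move; the robot and the scene stay as the last step left them, time stands still between calls to the robot, and variables do not carry over. Pictures are saved under pics/ and viewed, about 8 in all and at most 12, crops included, and the job is handed in when it is done.

```bash
mkdir -p pics; ls; python3 - <<'E'
from bench import ctrl
import cv2,numpy as np
print(ctrl.get_state())
a=[]
for n in("scene","top"):
    im=ctrl.get_image(n); cv2.imwrite(f"pics/{n}0.png",im[:,:,::-1]); np.save(f"pics/{n}0.npy",im)
    p=ctrl.camera_params(n); print(n,np.round(p["K"],1).tolist(),np.round(p["pose"],4).tolist())
E
```

```text
pics
{'time': 0.0, 'joint_positions': array([-1.19388045,  0.32183626, -0.07004181,  1.45171489,  0.02260913,
        1.37078306, -0.05690396]), 'qd': array([ 0.00105131,  0.00029867, -0.00176698,  0.00010465,  0.00098376,
        0.00022319,  0.00101377]), 'joint_torque': array([ 4.82808025e-05, -4.91281736e+01, -4.03738786e-01, -3.12536788e+01,
       -6.39250455e-02,  4.34551982e-02,  1.73414060e-04]), 'position': array([0.23056399, 0.60712606, 0.22143254]), 'tool_rot': array([-5.66764647e-01, -3.08980830e+00,  3.04973299e-03]), 'ft_force': array([-0.01962044, -0.69193882, -0.21419775]), 'torque': array([ 0.05661515, -0.01437361, -0.01242285]), 'grip_width': 0.9991765752175775}
scene [[410.6, 0.0, 256.3], [0.0, 410.6, 192.2], [0.0, 0.0, 1.0]] [[-0.6134, 0.4241, -0.6662, 1.2351], [0.7897, 0.3205, -0.5231, 0.4407], [-0.0083, -0.847, -0.5315, 0.5786], [0.0, 0.0, 0.0, 1.0]]
top [[352.6, 0.0, 251.1], [0.0, 352.6, 192.5], [0.0, 0.0, 1.0]] [[-0.0283, -0.9809, 0.1923, 0.4952], [-0.9996, 0.0275, -0.0069, -0.019], [0.0015, -0.1924, -0.9813, 1.0231], [0.0, 0.0, 0.0, 1.0]]
```

View pics/scene0.png

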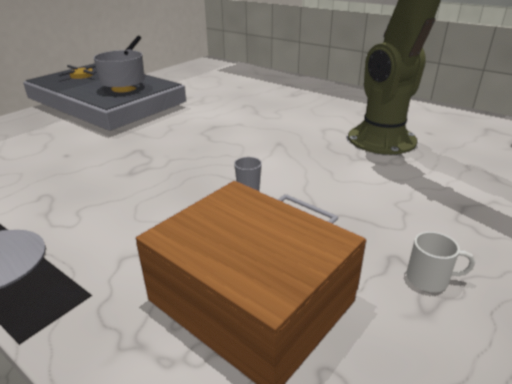

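View pics/top0.png

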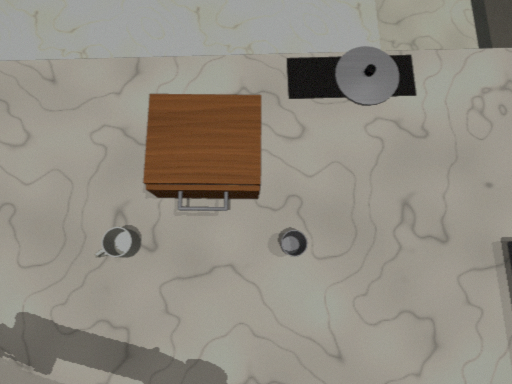

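The scene view shows the wooden unit, its bar handle (~(308,208)), the tumbler (248,172) and the mug (433,262). In the top view, the unit's top corners are at (150,94), (261,95), (260,183) and (145,183). The handle bar runs (179,208)–(228,208), with the mug at (118,242) and the tumbler at (292,242).

```bash
cat > h.py <<'E'
import numpy as np,cv2
from bench import ctrl
from scipy.spatial.transform import Rotation as R
def cast(p,uv,z):
    uv=np.atleast_2d(uv).astype(float); K=np.array(p["K"]);T=np.array(p["pose"])
    d=np.c_[uv,np.ones(len(uv))]@np.linalg.inv(K).T@T[:3,:3].T
    return T[:3,3]+d*((z-T[2,3])/d[:,2])[:,None]
def proj(p,X):
    T=np.linalg.inv(p["pose"]);c=np.atleast_2d(X)@T[:3,:3].T+T[:3,3];q=c@np.array(p["K"]).T
    return q[:,:2]/q[:,2:]
def shift(target,yaw=None):
    "shift in tool axes (mm) from measured TCP to the target TCP"
    s=ctrl.get_state();r=R.from_rotvec(s["tool_rot"])
    return np.round(r.inv().apply(np.array(target)-s["position"])*1000,1)
E
python3 - <<'E'
from h import *
im=np.load("pics/top0.npy");p=ctrl.camera_params("top")
hsv=cv2.cvtColor(im,cv2.COLOR_RGB2HSV)
m=((hsv[...,1]>110)&(hsv[...,0]<20)&(hsv[...,2]>90)).astype(np.uint8)
n,l,s,_=cv2.connectedComponentsWithStats(m);k=1+np.argmax(s[1:,4]);print(s[k])
c=max(cv2.findContours((l==k).astype(np.uint8),0,1)[0],key=len)[:,0]
W=cast(p,c,.15)[:,:2]; r=cv2.minAreaRect((W*1000).astype(np.float32));print(r);print(cv2.boxPoints(r))
g=cv2.cvtColor(im,cv2.COLOR_RGB2GRAY)
print(g[200:216,190:220:6]); print(g[208,172:236])
for v in (180,185,190,195): print(hsv[v,200])
for z,uv in((.085,[(104,243),(131,241)]),(.1,[(279,242),(306,242)])): print(cast(p,uv,z))
E
```

```text
[  144    94   117    90 10079]
((816.0706176757812, 94.9811019897461), (296.1640319824219, 242.0687713623047), 87.67428588867188)
[[689.1267  -48.06733]
 [930.9961  -57.89054]
 [943.0145  238.02954]
 [701.14514 247.85275]]
[[144 148 147 148 146]
 [143 150 150 149 147]
 [148 150 149 147 149]
 [148 149 151 148 146]
 [150 149 151 151 143]
 [148 147 146 145 142]
 [126 120 120 128 141]
 [107 105 107 104 107]
 [126 129 129 120 120]
 [104 112 109 110 111]
 [112 113 102 101  97]
 [147 144 143 145 138]
 [145 147 135 135 142]
 [131 133 133 132 134]
 [131 133 133 135 136]
 [135 137 134 135 136]]
[153 152 145 136 134 125 119 127 129 130 129 128 128 127 129 125 127 125
 126 128 130 127 129 130 129 128 129 126 129 126 129 129 127 126 124 121
 120 120 117 121 118 118 120 118 120 119 117 117 117 115 115 115 117 122
 116  97  90 100 127 149 151 153 152 151]
[ 14 177 117]
[ 13 159 109]
[ 15 171  58]
[ 14 144  46]
[[0.55434315 0.36571158 0.085     ]
 [0.5575755  0.29481782 0.085     ]]
[[ 0.54316941 -0.09422658  0.1       ]
 [ 0.54119206 -0.16432037  0.1       ]]
```

```bash
python3 - <<'E'
import cv2
im=cv2.imread("pics/top0.png")
cv2.imwrite("pics/crop1.png",cv2.resize(im[170:260,90:320],None,fx=3.4,fy=3.4,interpolation=cv2.INTER_CUBIC))
E
```

```text
(no output)
```

View pics/crop1.png

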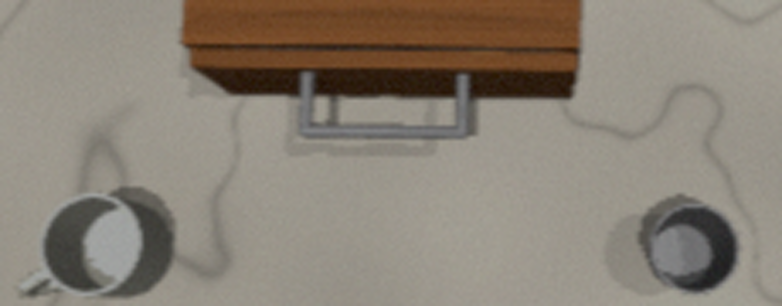

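```bash
python3 - <<'E'
from h import *
im=np.load("pics/top0.npy");p=ctrl.camera_params("top")
g=cv2.cvtColor(im,cv2.COLOR_RGB2GRAY).astype(float)
# bar center per column: weighted dark centroid rows 204..213
pts=[]
for u in range(184,223):
    rows=np.arange(204,213);w=np.clip(138-g[204:213,u],0,None);pts.append((u,(w*rows).sum()/w.sum()))
pts=np.array(pts);W=cast(p,pts,.116);f=np.polyfit(W[:,1],W[:,0],1);print("slope",f,"yaw",-np.degrees(np.arctan(f[0])))
e=cast(p,[(178.2,208.8),(227.6,208.8)],.116);print(e,e.mean(0))
# unit top corners
c=cast(p,[(150,94),(261,95),(260.5,183.7),(144.5,183.3)],.15);print(c)
# scene view of handle: triangulation check
ps=ctrl.camera_params("scene")
print(proj(ps,e),proj(ps,c))
h=e.mean(0);s=shift([h[0],h[1],.20]);print(s, R.from_rotvec(ctrl.get_state()["tool_rot"]).as_matrix().round(3))
E
python3 - <<'E'
import cv2
im=cv2.imread("pics/scene0.png")
cv2.imwrite("pics/crop2.png",cv2.resize(im[180:270,230:380],None,fx=5,fy=5,interpolation=cv2.INTER_CUBIC))
E
```

```text
slope [0.05783784 0.62906237] yaw -3.310176436976412
[[0.63516012 0.16506594 0.116     ]
 [0.63156106 0.03683584 0.116     ]] [0.63336059 0.10095089 0.116     ]
[[ 0.94157316  0.23690034  0.15      ]
 [ 0.93054793 -0.05906346  0.15      ]
 [ 0.68838289 -0.04963195  0.15      ]
 [ 0.69763825  0.24428351  0.15      ]]
[[336.49681396 217.65818855]
 [282.67672594 195.23037064]] [[273.9116408  326.36635003]
 [135.14148167 235.88151171]
 [232.96257098 179.5865445 ]
 [362.55434836 235.16791148]]
[-556.2 -330.4   22.2] [[-0.935  0.355 -0.001]
 [ 0.355  0.935 -0.002]
 [-0.    -0.002 -1.   ]]
```

View pics/crop2.png

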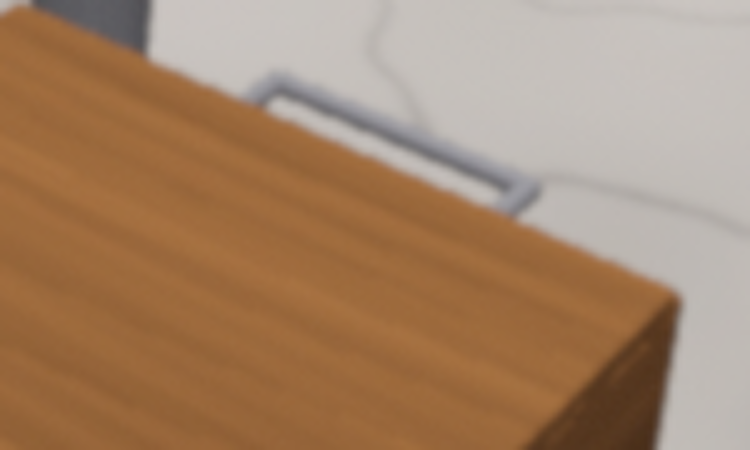

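Handle found at (0.634, 0.101, 0.116), with a unit yaw of about -2°. Front-edge and side-view checks agree. Moving above the handle.

```bash
cat > need.py <<'E'
import sys
from h import *
x,y,z,yaw=map(float,sys.argv[1:5]); s=ctrl.get_state();r=R.from_rotvec(s["tool_rot"]);a=np.radians(yaw)
Y=[np.cos(a),np.sin(a),0];Z=[0,0,-1];T=np.c_[np.cross(Y,Z),Y,Z]
print("shift",shift([x,y,z]),"turn",(r.inv()*R.from_matrix(T)).as_rotvec().round(3),"pos",s["position"].round(4),"F",s["ft_force"].round(1),"T",s["torque"].round(2),"g",round(s["grip_width"],3),"q7",s["joint_positions"][6].round(2),"t",round(s["time"],2))
E
python3 -m creep '[[[0.5,-37,-22,2,0,0,0.12],[0.5,-74,-44,4,0,0,0.24],[0.4,-111,-66,6,0,0,0.36],[0.4,-148,-88,8,0,0,0.48],[0.4,-185,-110,10,0,0,0.6]]]'
python3 need.py .633 .101 .2 -2
```

```text
time: 0.6
position: [0.3653, 0.4375, 0.2121]
tool_rot: [-1.461, -2.781, 0.001]
ft_force: [1.5, -0.5, -0.4]
grip_width: 0.63
shift [-428.9   29.6   12.1] turn [-0.     0.     0.638] pos [0.3653 0.4375 0.2121] F [ 1.5 -0.5 -0.4] T [-0.04 -0.05  0.02] g 0.63 q7 -0.3 t 0.6
```

```bash

python3 -m creep '[[[0.4,-42,3,1,0,0,0.13],[0.4,-84,6,2,0,0,0.26],[0.4,-126,9,4,0,0,0.39],[0.4,-168,12,6,0,0,0.52],[0.4,-210,15,8,0,0,0.638]]]'
python3 need.py .633 .101 .2 -2
```

```text
time: 1.1
position: [0.4975, 0.2739, 0.2042]
tool_rot: [-2.26, -2.182, 0.001]
ft_force: [0.1, 1.1, -0.1]
grip_width: 0.404
shift [-168.   141.5    4.2] turn [-0.  0. -0.] pos [0.4975 0.2739 0.2042] F [ 0.1  1.1 -0.1] T [-0.13  0.01 -0.02] g 0.404 q7 -0.54 t 1.1
```

```bash

python3 -m creep '[[[0.4,-42,35,0,0,0,0],[0.4,-84,70,1,0,0,0],[0.4,-126,106,2,0,0,0],[0.4,-168,141,3,0,0,0],[0.4,-168,141,4,0,0,0]]]'
python3 -m creep '[[[0.4,0,0,0,0,0,0],[0.4,0,0,0,0,0,0]]]'
python3 need.py .633 .101 .2 -2
python3 - <<'E'
from h import *
p=ctrl.camera_params("wrist");im=ctrl.get_image("wrist");cv2.imwrite("pics/w1.png",im[:,:,::-1])
import pickle;pickle.dump((p,im),open("pics/w1.pkl","wb"));print(np.round(p["K"],1),np.round(p["pose"],3),proj(p,[[.633,.101,.116]]))
E
```

```text
time: 1.6
position: [0.635, 0.0963, 0.2002]
tool_rot: [2.26, 2.177, -0.003]
ft_force: [0.5, -1.1, 0.4]
grip_width: 0.4
time: 1.8
position: [0.6323, 0.1035, 0.1998]
tool_rot: [-2.254, -2.186, 0.001]
ft_force: [-0.6, 1.6, -0.5]
grip_width: 0.402
shift [-2.5  0.7 -0.2] turn [-0.002 -0.     0.004] pos [0.6323 0.1035 0.1998] F [-0.6  1.6 -0.5] T [-0.03  0.12  0.  ] g 0.402 q7 -0.13 t 1.8
[[332.1   0.  247.7]
 [  0.  332.1 196.4]
 [  0.    0.    1. ]] [[ 1.    -0.028 -0.009  0.635]
 [-0.03  -0.969 -0.245  0.171]
 [-0.002  0.245 -0.97   0.362]
 [ 0.     0.     0.     1.   ]] [[248.29250424 206.16518031]]
```

View pics/w1.png

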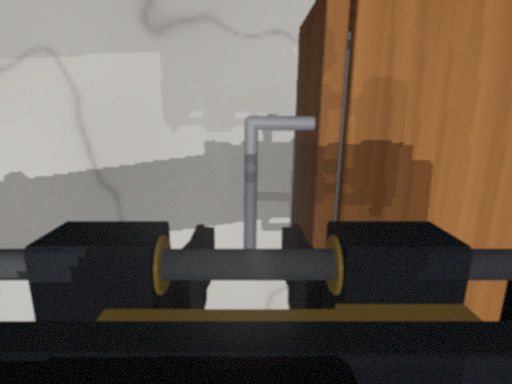

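```bash

python3 - <<'E'
from h import *
import pickle;p,im=pickle.load(open("pics/w1.pkl","rb"))
g=cv2.cvtColor(im,cv2.COLOR_RGB2GRAY).astype(int)
for v in (150,195,220): print(v,g[v,238:264].tolist())
print(cast(p,[(251,118),(251,150),(250.5,195),(250,235)],.116), cast(p,[(343,150),(336,215)],.15))
E
python3 need.py .633 .101 .097 -2
```

```text
150 [140, 139, 139, 143, 141, 135, 125, 122, 129, 141, 147, 153, 157, 154, 146, 138, 135, 124, 120, 118, 130, 139, 141, 140, 138, 140]
195 [143, 140, 141, 142, 138, 125, 108, 101, 106, 110, 115, 119, 122, 118, 114, 104, 105, 102, 101, 110, 119, 122, 120, 124, 121, 121]
220 [145, 144, 145, 145, 142, 130, 116, 108, 109, 112, 119, 122, 123, 118, 113, 108, 105, 110, 138, 167, 179, 181, 173, 159, 143, 139]
[[0.63687444 0.16684889 0.116     ]
 [0.63624976 0.14391357 0.116     ]
 [0.63493921 0.10978554 0.116     ]
 [0.63365307 0.07743063 0.116     ]] [[0.69442101 0.14590744 0.15      ]
 [0.69151142 0.10284287 0.15      ]]
shift [ -3.9   1.2 103. ] turn [-0.001 -0.001  0.006] pos [0.632  0.1048 0.2   ] F [-0.3 -0.5 -0.8] T [-0.03  0.11  0.  ] g 0.403 q7 -0.13 t 1.85
```

```bash

python3 -m creep '[[[0.4,-2,2,25,0,0,0.005],[0.4,-2,2,50,0,0,0.005],[0.4,-2,2,75,0,0,0.005],[0.4,-2,2,95,0,0,0.005],[0.4,-2,2,103,0,0,0.005]]]' 
python3 -m creep '[[[0.4,0,0,0,0,0,0],[0.2,0,0,0,0,0,0],[0,0,0,0,0,0,0],[0,0,0,0,0,0,0],[0,0,0,0,0,0,0]]]' 40
python3 need.py .634 .103 .097 -2.1
```

```text
time: 2.35
position: [0.6324, 0.1036, 0.0953]
tool_rot: [-2.254, -2.184, 0.004]
ft_force: [-0.7, 0.2, -0.3]
grip_width: 0.404
time: 2.85
position: [0.6346, 0.1014, 0.0984]
tool_rot: [-2.26, -2.182, -0.0]
ft_force: [-10.0, 0.3, 5.3]
grip_width: 0.12
shift [ 1.6 -0.6  1.4] turn [-0.    -0.001  0.002] pos [0.6346 0.1014 0.0984] F [-10.    0.3   5.3] T [ 0.    2.18 -0.03] g 0.12 q7 -0.1 t 2.85
```

```bash

python3 -m creep '[[[0,0,-8,0,0,0,0],[0,0,-20,0,0,0,0],[0,0,-35,0,0,0,0],[0,0,-50,0,0,0,0],[0,0,-65,0,0,0,0]]]'
python3 -m creep '[[[0,0,-15,0,0,0,0],[0,0,-30,0,0,0,0],[0,0,-45,0,0,0,0],[0,0,-60,0,0,0,0],[0,0,-70,0,0,0,0]]]'
python3 -m creep '[[[0,0,-4,0,0,0,0],[0,0,-8,0,0,0,0],[0,0,-11,0,0,0,0],[0,0,-13,0,0,0,0],[0,0,-13,0,0,0,0]]]'
python3 need.py .484 .108 .097 -2.1
```

```text
time: 3.35
position: [0.5705, 0.1039, 0.0982]
tool_rot: [2.259, 2.181, 0.006]
ft_force: [2.9, 1.4, -0.5]
grip_width: 0.095
time: 3.85
position: [0.4998, 0.1067, 0.0982]
tool_rot: [2.259, 2.182, 0.005]
ft_force: [4.1, 2.3, -0.1]
grip_width: 0.104
time: 4.35
position: [0.4872, 0.1072, 0.0982]
tool_rot: [-2.259, -2.182, -0.002]
ft_force: [1.4, 5.2, 5.1]
grip_width: 0.101
shift [ 0.7 -3.3  1.2] turn [ 0.001 -0.001  0.002] pos [0.4872 0.1072 0.0982] F [1.4 5.2 5.1] T [ 0.8  -0.23 -0.01] g 0.101 q7 -0.26 t 4.35
```

```bash

python3 -m creep '[[[0,0,-2,0,0,0,0],[0,0,-4,0,0,0,0],[0,0,-5,0,0,0,0],[0,0,-5,0,0,0,0]]]'
python3 need.py .484 .108 .097 -2.1
python3 -m creep '[[[0,0,-2,0,0,0,0],[0,0,-3,0,0,0,0],[0,0,-3,0,0,0,0]]]'
python3 need.py .484 .108 .097 -2.1
```

```text
time: 4.75
position: [0.4842, 0.1073, 0.0982]
tool_rot: [2.258, 2.181, 0.007]
ft_force: [6.2, 4.6, -0.3]
grip_width: 0.097
shift [ 0.7 -0.2  1.2] turn [ 0.005 -0.001  0.002] pos [0.4842 0.1073 0.0982] F [ 6.2  4.6 -0.3] T [ 0.93 -1.38 -0.06] g 0.097 q7 -0.27 t 4.75
time: 5.05
position: [0.4842, 0.1073, 0.0983]
tool_rot: [2.255, 2.177, 0.015]
ft_force: [16.3, 6.0, -8.9]
grip_width: 0.105
shift [ 0.7 -0.3  1.3] turn [ 0.012 -0.002  0.001] pos [0.4842 0.1073 0.0983] F [16.3  6.  -8.9] T [ 1.01 -3.29 -0.  ] g 0.105 q7 -0.27 t 5.05
```

```bash

python3 -m creep '[[[0,0,2,0,0,0,0],[0,0,3,0,0,0,0],[0.3,0,3,0,0,0,0],[0.4,0,3,0,0,0,0],[0.4,0,3,0,0,0,0]]]'
python3 -m creep '[[[0.4,0,0,-15,0,0,0],[0.4,0,0,-45,0,0,0],[0.4,0,0,-80,0,0,0],[0.4,0,0,-120,0,0,0],[0.4,0,30,-130,0,0,0]]]'
python3 -m creep '[[[0.4,15,45,0,0,0,0],[0.4,15,75,0,0,0,0],[0.4,15,75,0,0,0,0],[0.4,15,75,0,0,0,0]]]'
python3 need.py .630 .143 .23 -2.1
python3 - <<'E'
from h import *
import pickle
for n in("wrist","top"):
    p=ctrl.camera_params(n);im=ctrl.get_image(n);cv2.imwrite(f"pics/{n}2.png",im[:,:,::-1])
    pickle.dump((p,im),open(f"pics/{n}2.pkl","wb"))
    print(proj(p,[[.630,.143,.126],[.484,.108,.116]]))
a=cv2.imread("pics/wrist2.png");b=cv2.imread("pics/top2.png")[100:270,90:320]
b=cv2.resize(b,(512,378),interpolation=cv2.INTER_CUBIC)
cv2.imwrite("pics/two2.png",cv2.resize(np.vstack([a,b]),(403,600)))
E
```

```text
time: 5.55
position: [0.4803, 0.1051, 0.0964]
tool_rot: [-2.26, -2.181, 0.007]
ft_force: [-0.7, 0.0, 0.1]
grip_width: 0.284
time: 6.05
position: [0.5113, 0.1058, 0.2319]
tool_rot: [-2.258, -2.184, -0.007]
ft_force: [1.1, 1.1, -0.1]
grip_width: 0.401
time: 6.45
position: [0.5863, 0.1167, 0.226]
tool_rot: [-2.261, -2.18, 0.007]
ft_force: [-0.6, -0.9, -0.2]
grip_width: 0.398
shift [27.9 42.7 -4.2] turn [-0.004  0.002  0.   ] pos [0.5863 0.1167 0.226 ] F [-0.6 -0.9 -0.2] T [-0.09  0.06 -0.02] g 0.398 q7 -0.2 t 6.45
[[301.64265063 163.55115274]
 [128.27758941 208.41552695]]
[[185.9981511  209.97815484]
 [200.21828987 267.64417639]]
```

View pics/two2.png

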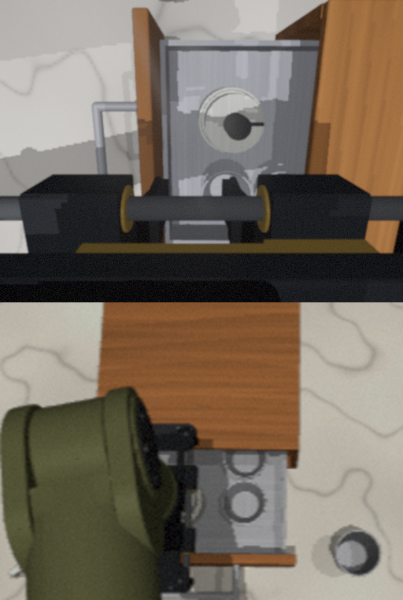

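```bash

python3 - <<'E'
from h import *
import pickle
p,im=pickle.load(open("pics/wrist2.pkl","rb"))
print(np.array(p["pose"])[:3,3])
g=cv2.cvtColor(im,cv2.COLOR_RGB2GRAY)
roi=np.zeros_like(g);roi[110:195,250:345]=1
m=((g<65)&(roi>0)).astype(np.uint8)
c=max(cv2.findContours(cv2.morphologyEx(m,cv2.MORPH_OPEN,np.ones((7,7),np.uint8)),0,1)[0],key=cv2.contourArea)
print("knob",cv2.boundingRect(c),cv2.minEnclosingCircle(c))
# disc
hs=cv2.cvtColor(im,cv2.COLOR_RGB2HSV)
for v in (120,130,140,150,158,165,175,185): print(v,g[v,246:346:3].tolist())
cv2.imwrite("pics/crop3.png",cv2.resize(im[100:200,240:360,::-1],None,fx=5,fy=5,interpolation=cv2.INTER_CUBIC))
# predicted outlines
t=np.linspace(0,2*np.pi,40)
for r_,z in((.013,.126),(.0335,.098)):
    q=proj(p,np.c_[.630+r_*np.cos(t),.143+r_*np.sin(t),0*t+z]);print(q.min(0),q.max(0))
E
```

```text
[0.58983175 0.18433378 0.38758056]
knob (300, 146, 18, 31) ((303.5, 161.0), 15.403021812438965)
120 [162, 160, 163, 162, 164, 164, 138, 148, 187, 176, 185, 186, 164, 126, 149, 185, 184, 188, 189, 192, 187, 179, 160, 161, 183, 173, 158, 159, 157, 156, 155, 163, 171, 176]
130 [177, 178, 169, 153, 146, 188, 183, 167, 134, 184, 193, 190, 188, 192, 190, 194, 191, 191, 190, 192, 190, 189, 190, 190, 188, 187, 189, 176, 144, 123, 124, 124, 124, 129]
140 [144, 145, 131, 194, 183, 169, 164, 202, 194, 191, 190, 190, 186, 189, 188, 192, 188, 192, 189, 155, 152, 143, 151, 151, 154, 154, 156, 144, 132, 124, 123, 124, 123, 124]
150 [126, 124, 134, 145, 146, 121, 136, 134, 133, 134, 136, 133, 132, 114, 71, 76, 68, 67, 58, 61, 59, 56, 62, 109, 129, 132, 133, 127, 129, 127, 123, 120, 124, 125]
158 [125, 124, 136, 143, 148, 145, 153, 158, 155, 155, 152, 131, 128, 73, 70, 73, 62, 61, 59, 59, 54, 50, 51, 48, 48, 52, 50, 51, 49, 46, 112, 125, 123, 127]
165 [121, 123, 129, 147, 136, 152, 155, 159, 155, 152, 154, 153, 151, 119, 73, 71, 68, 65, 65, 58, 57, 49, 48, 47, 80, 153, 151, 150, 150, 145, 124, 126, 127, 124]
175 [123, 122, 124, 123, 135, 143, 132, 155, 152, 154, 153, 152, 149, 152, 155, 146, 92, 65, 63, 56, 53, 61, 112, 150, 150, 153, 151, 150, 136, 126, 125, 125, 126, 118]
185 [121, 122, 124, 121, 125, 129, 127, 136, 150, 147, 153, 153, 150, 152, 153, 150, 150, 150, 149, 152, 149, 151, 151, 147, 149, 137, 124, 124, 125, 125, 124, 125, 123, 119]
[285.2635126  147.09637447] [318.08617595 179.65441781]
[258.45480847 119.46972324] [335.17821779 195.85094292]
```

View pics/crop3.png

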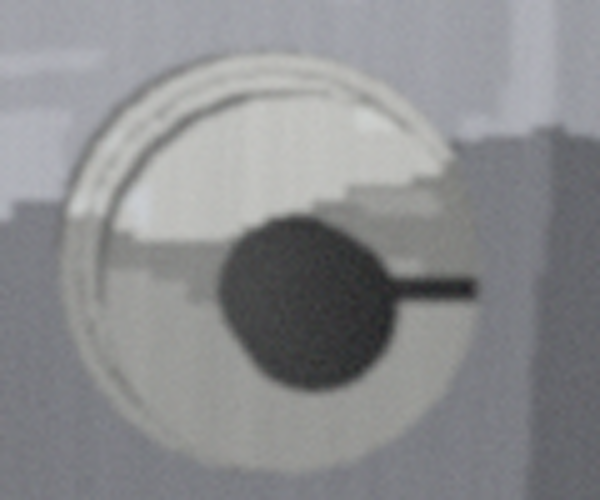

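```bash

python3 -m creep '[[[0.5,15,22,0,0,0,-0.14],[0.5,28,44,5,0,0,-0.28],[0.5,28,44,10,0,0,-0.42],[0.5,28,44,20,0,0,-0.56],[0.5,28,44,26,0,0,-0.70]]]'
python3 -m creep '[[[0.5,0,0,0,0,0,-0.085],[0.5,0,0,0,0,0,-0.085],[0.5,0,0,0,0,0,-0.085],[0.5,0,0,0,0,0,-0.085],[0.5,0,0,0,0,0,-0.085]]]'
for i in 1 2 3; do python3 need.py .631 .1443 .102 43;python3 -m creep '[[[0.5,0,0,0,0,0,0]]]' >/dev/null; done;  python3 need.py .631 .1443 .102 43
```

```text
time: 7.05
position: [0.6308, 0.1443, 0.2012]
tool_rot: [-1.365, -2.828, 0.001]
ft_force: [-0.3, 0.5, -0.2]
grip_width: 0.504
time: 7.55
position: [0.6322, 0.1444, 0.2019]
tool_rot: [1.254, 2.88, 0.001]
ft_force: [0.9, -0.4, 0.2]
grip_width: 0.499
shift [ 0.7 -0.9 99.9] turn [ 0.     0.    -0.001] pos [0.6322 0.1444 0.2019] F [ 0.9 -0.4  0.2] T [-0.06 -0.03 -0.03] g 0.499 q7 0.56 t 7.55
shift [ 0.8 -0.9 99.7] turn [ 0.     0.    -0.001] pos [0.6322 0.1444 0.2017] F [-0.2  1.1  0.1] T [-0.02 -0.02  0.02] g 0.501 q7 0.57 t 7.65
shift [ 0.8 -1.  99.6] turn [ 0.     0.    -0.001] pos [0.6322 0.1444 0.2016] F [-0.3 -0.4 -0.5] T [-0.09  0.01  0.03] g 0.494 q7 0.57 t 7.75
shift [ 0.8 -0.9 99.5] turn [-0.    -0.    -0.001] pos [0.6322 0.1443 0.2015] F [-0.4 -1.1  0. ] T [-0.03  0.02  0.  ] g 0.503 q7 0.57 t 7.85
```

```bash

python3 -m creep '[[[0.5,1,-1,25,0,0,0],[0.5,1,-1,50,0,0,0],[0.5,1,-1,60,0,0,0],[0.5,1,-1,60,0,0,0],[0.5,1,-1,60,0,0,0]]]'
python3 need.py .631 .1443 .102 43
python3 - <<'E'
from h import *
p=ctrl.camera_params("wrist");im=ctrl.get_image("wrist").copy()
t=np.linspace(0,2*np.pi,24)
for r_,z in((.013,.126),(.0335,.098)):
    for q in proj(p,np.c_[.631+r_*np.cos(t),.1443+r_*np.sin(t),0*t+z]): cv2.circle(im,tuple(int(round(v*4)) for v in q),3,(255,0,0),-1,shift=2)
cv2.imwrite("pics/w4.png",cv2.resize(im[100:300,130:390,::-1],None,fx=2.5,fy=2.5,interpolation=cv2.INTER_CUBIC))
E
```

```text
time: 8.35
position: [0.6314, 0.1444, 0.1424]
tool_rot: [1.253, 2.88, 0.001]
ft_force: [0.3, -0.1, 0.8]
grip_width: 0.498
shift [ 0.2 -0.4 40.4] turn [ 0.001  0.001 -0.001] pos [0.6314 0.1444 0.1424] F [ 0.3 -0.1  0.8] T [-0.04  0.05 -0.04] g 0.498 q7 0.57 t 8.35
```

View pics/w4.png

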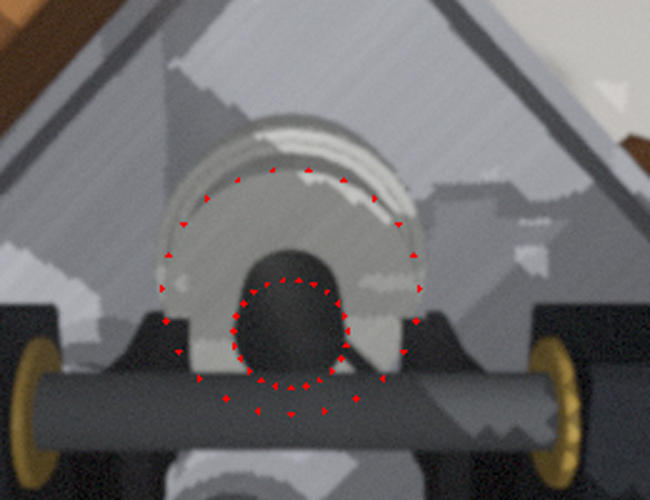

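The projected outlines sit on the knob and disc, so the knob is centred between the fingers. Descending and gripping.

```bash

python3 -m creep '[[[0.5,0,0,20,0,0,0],[0.5,0,0,35,0,0,0],[0.5,0,0,39,0,0,0],[0.5,0,0,39,0,0,0],[0.3,0,0,39,0,0,0]]]' 40
python3 -m creep '[[[0,0,0,0,0,0,0],[0,0,0,0,0,0,0],[0,0,0,0,0,0,0]]]' 40
python3 need.py .631 .1443 .102 43
python3 -m creep '[[[0,0,0,0,0,0,0.06],[0,0,0,0,0,0,0.12],[0,0,0,0,0,0,0.18]]]'
python3 need.py .631 .1443 .102 43
```

```text
time: 8.9
position: [0.6313, 0.1445, 0.1033]
tool_rot: [1.253, 2.88, 0.001]
ft_force: [0.0, 0.0, 0.8]
grip_width: 0.467
time: 9.2
position: [0.6312, 0.1444, 0.1033]
tool_rot: [1.253, 2.88, 0.001]
ft_force: [-1.2, 0.1, 1.7]
grip_width: 0.291
shift [ 0.1 -0.2  1.3] turn [ 0.001  0.    -0.   ] pos [0.6312 0.1444 0.1033] F [-1.2  0.1  1.7] T [-0.12  0.15  0.04] g 0.291 q7 0.58 t 9.2
time: 9.5
position: [0.6314, 0.1444, 0.1033]
tool_rot: [1.51, 2.754, 0.002]
ft_force: [-0.3, -0.0, 1.6]
grip_width: 0.289
shift [ 0.1 -0.4  1.3] turn [ 0.001  0.001 -0.183] pos [0.6314 0.1444 0.1033] F [-0.3 -0.   1.6] T [-0.21 -0.    0.05] g 0.289 q7 0.41 t 9.5
```

```bash

for i in 1; do python3 -m creep '[[[0,0,0,0,0,0,0.06],[0,0,0,0,0,0,0.12]]]'; python3 need.py .631 .1443 .102 43;done
python3 -m creep '[[[0,0,0,0,0,0,0.05],[0,0,0,0,0,0,0.10]]]'; python3 need.py .631 .1443 .102 43
```

```text
time: 9.7
position: [0.6314, 0.1444, 0.1033]
tool_rot: [1.672, 2.658, 0.002]
ft_force: [-0.2, -0.9, 1.6]
grip_width: 0.285
shift [ 0.1 -0.4  1.3] turn [ 0.001  0.    -0.303] pos [0.6314 0.1444 0.1033] F [-0.2 -0.9  1.6] T [-0.1   0.04 -0.  ] g 0.285 q7 0.3 t 9.7
time: 9.9
position: [0.6313, 0.1445, 0.1033]
tool_rot: [1.803, 2.572, 0.002]
ft_force: [-0.5, 0.0, 1.2]
grip_width: 0.288
shift [-0.  -0.4  1.3] turn [ 0.001  0.    -0.402] pos [0.6313 0.1445 0.1033] F [-0.5  0.   1.2] T [-0.12  0.03  0.04] g 0.288 q7 0.2 t 9.9
```

No resistance past 0.35 rad, so clockwise looks like the free way. Continuing to about 1.45 rad, then checking the rib.

```bash

python3 -m creep '[[[0,0,0,0,0,0,0.1],[0,0,0,0,0,0,0.2],[0,0,0,0,0,0,0.3],[0,0,0,0,0,0,0.4],[0,0,0,0,0,0,0.5]]]'; python3 need.py .631 .1443 .102 43
python3 -m creep '[[[0,0,0,0,0,0,0.11],[0,0,0,0,0,0,0.22],[0,0,0,0,0,0,0.33],[0,0,0,0,0,0,0.44],[0,0,0,0,0,0,0.55]]]'; python3 need.py .631 .1443 .102 43
python3 - <<'E'
from h import *
p=ctrl.camera_params("wrist");im=ctrl.get_image("wrist")
cv2.imwrite("pics/w5.png",cv2.resize(im[100:300,130:390,::-1],None,fx=2.5,fy=2.5,interpolation=cv2.INTER_CUBIC))
E
```

```text
time: 10.4
position: [0.6313, 0.1446, 0.1033]
tool_rot: [2.385, 2.044, 0.002]
ft_force: [0.3, 0.8, 2.3]
grip_width: 0.285
shift [-0.3 -0.3  1.3] turn [ 0.001 -0.    -0.904] pos [0.6313 0.1446 0.1033] F [0.3 0.8 2.3] T [-0.13  0.05  0.07] g 0.285 q7 -0.27 t 10.4
time: 10.9
position: [0.6313, 0.1446, 0.1033]
tool_rot: [2.851, 1.319, 0.002]
ft_force: [0.6, -1.1, 1.2]
grip_width: 0.283
shift [-0.4 -0.1  1.3] turn [ 1.000e-03 -1.000e-03 -1.455e+00] pos [0.6313 0.1446 0.1033] F [ 0.6 -1.1  1.2] T [-0.17  0.11  0.04] g 0.283 q7 -0.78 t 10.9
```

View pics/w5.png

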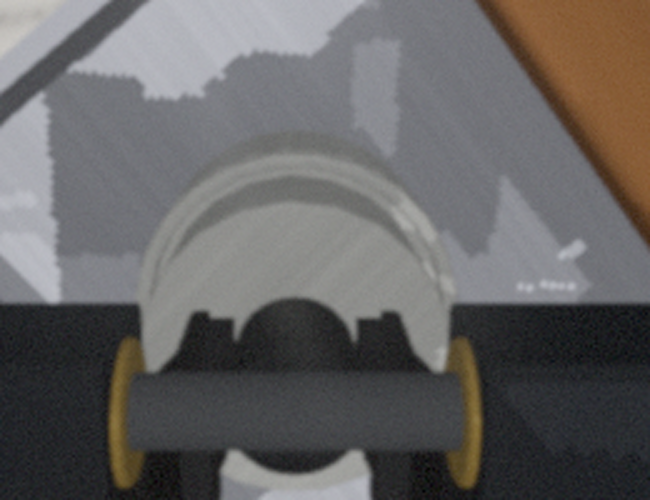

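The rib is not where a stationary cap would show it (upper right), so the cap turned with the grip. Lifting.

```bash

python3 -m creep '[[[0,0,0,-2,0,0,0],[0,0,0,-4,0,0,0],[0,0,0,-6,0,0,0],[0,0,0,-6,0,0,0]]]'; python3 need.py .631 .1443 .102 43
```

```text
time: 11.35
position: [0.6309, 0.1443, 0.1088]
tool_rot: [-2.848, -1.326, -0.0]
ft_force: [0.3, -0.6, -1.3]
grip_width: 0.284
shift [0.  0.1 6.8] turn [ 0.   -0.   -1.45] pos [0.6309 0.1443 0.1088] F [ 0.3 -0.6 -1.3] T [-0.09  0.07  0.05] g 0.284 q7 -0.78 t 11.35
```

```bash

python3 -m creep '[[[0,0,0,-8,0,0,0],[0,0,0,-18,0,0,0],[0,0,0,-30,0,0,0],[0,0,0,-42,0,0,0],[0,0,0,-54,0,0,0]]]'; python3 need.py .631 .1443 .202 43
python3 -m creep '[[[0,0,0,-12,0,0,0],[0,0,0,-24,0,0,0],[0,0,0,-34,0,0,0],[0,0,0,-40,0,0,0],[0,0,0,-40,0,0,0]]]'
python3 -m creep '[[[0,0,0,0,0,0,0],[0,0,0,0,0,0,0],[0,0,0,0,0,0,0],[0,0,0,0,0,0,0],[0,0,0,0,0,0,0]]]'
python3 need.py .631 .1443 .202 43
python3 - <<'E'
from h import *
for n in("scene","top"):
    im=ctrl.get_image(n);cv2.imwrite(f"pics/{n}6.png",im[:,:,::-1])
p=ctrl.camera_params("top");print(proj(p,[[.484,.108,.116]]),proj(ctrl.camera_params("scene"),[[.484,.108,.116],[.631,.144,.164],[.631,.144,.093]]))
a=cv2.imread("pics/scene6.png");b=cv2.imread("pics/top6.png")[140:300,90:320]
cv2.imwrite("pics/two6.png",cv2.resize(np.vstack([a,cv2.resize(b,(512,356))]),(415,600)))
E
```

```text
time: 11.85
position: [0.6312, 0.1444, 0.1642]
tool_rot: [2.848, 1.325, 0.002]
ft_force: [-0.7, -0.4, -1.2]
grip_width: 0.286
shift [ -0.1  -0.1 -37.8] turn [ 1.00e-03 -0.00e+00 -1.45e+00] pos [0.6312 0.1444 0.1642] F [-0.7 -0.4 -1.2] T [-0.13  0.08 -0.02] g 0.286 q7 -0.8 t 11.85
time: 12.35
position: [0.6314, 0.1444, 0.2037]
tool_rot: [2.848, 1.325, 0.003]
ft_force: [-0.0, -0.3, -1.1]
grip_width: 0.29
time: 12.85
position: [0.6307, 0.1443, 0.2023]
tool_rot: [2.849, 1.325, -0.001]
ft_force: [-0.2, 0.7, -0.8]
grip_width: 0.289
shift [0.1 0.2 0.3] turn [-0.     0.    -1.451] pos [0.6307 0.1443 0.2023] F [-0.2  0.7 -0.8] T [-0.1   0.09 -0.01] g 0.289 q7 -0.81 t 12.85
[[200.21828987 267.64417639]] [[346.38361376 177.2800759 ]
 [330.06029476 192.0924066 ]
 [326.94738808 222.36460232]]
```

View pics/two6.png

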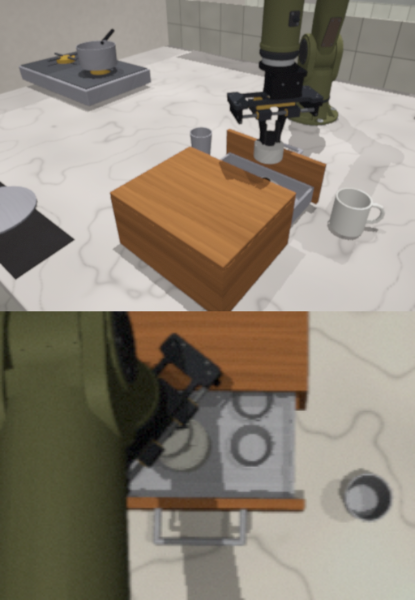

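The scene view shows the cap hanging upright in the gripper above the drawer, with the mug and tumbler in place. The top view shows the handle at about row 267, as predicted. One sub-pixel check of the drawer travel and the bystanders follows.

```bash

python3 - <<'E'
from h import *
p=ctrl.camera_params("top");a=np.load("pics/top0.npy");b=cv2.imread("pics/top6.png")[:,:,::-1]
def bar(im,r0,us,z=.116):
    g=cv2.cvtColor(np.ascontiguousarray(im),cv2.COLOR_RGB2GRAY).astype(float);P=[]
    for u in us:
        s=g[r0-8:r0+8,u];bg=np.median(s);print(s.astype(int).tolist()) if u==us[0] else 0
        w=np.clip(bg-12-s,0,None);P.append((u,(w*np.arange(r0-8,r0+8)).sum()/w.sum()))
    W=cast(p,P,z);return np.median(np.array(P)[:,1]),np.median(W[:,0])
print(bar(a,209,range(190,215,2)));print(bar(b,267,range(182,190)));print(bar(b,267,range(212,221)))
d=np.abs(a.astype(int)-b).sum(2);print("tumbler diff",d[228:258,278:308].mean())
s0=np.load("pics/scene0.npy");s6=cv2.imread("pics/scene6.png")[:,:,::-1];D=np.abs(s0.astype(int)-s6).sum(2);print("mug diff",D[235:292,410:472].mean(),"tumbler",D[157:180,237:260].mean())
s=ctrl.get_state();print(s["position"],s["qd"].round(3),s["time"])
E
```

```text
[143, 148, 148, 150, 148, 126, 107, 126, 104, 112, 147, 145, 131, 131, 135, 148]
(np.float64(208.51666666666668), np.float64(0.6342180231573302))
[174, 177, 179, 178, 179, 172, 115, 89, 97, 94, 128, 174, 179, 179, 179, 183]
(np.float64(265.62868550368546), np.float64(0.48987312393414667))
[112, 112, 108, 109, 108, 107, 84, 80, 96, 100, 86, 102, 107, 115, 116, 116]
(np.float64(265.0), np.float64(0.4895389224629566))
tumbler diff 67.63666666666667
mug diff 57.361346915676286 tumbler 52.09640831758034
[0.6307955  0.1443369  0.20248956] [-0.    -0.003  0.001 -0.001  0.002 -0.001  0.001] 12.95
```

```bash

python3 - <<'E'
from h import *
p=ctrl.camera_params("top");a=np.load("pics/top0.npy");b=ctrl.get_image("top")
def edges(im,r0,u):
    g=cv2.cvtColor(np.ascontiguousarray(im),cv2.COLOR_RGB2GRAY).astype(float)[r0-7:r0+8,u];d=np.diff(g)
    i=np.arange(14);up=np.clip(-d,0,None)*(i<7);dn=np.clip(d,0,None)*(i>=6)
    f=lambda w:(lambda k:(w[k-1:k+2]*np.arange(k-1,k+2)).sum()/w[k-1:k+2].sum())(w[1:-1].argmax()+1)
    return r0-7+.5+(f(up)+f(dn))/2
for im,r0,us in((a,208,range(186,222)),(b,267,range(180,224))):
    v=np.array([edges(im,r0,u) for u in us]);m=np.median(v);print(v.round(1).tolist(),m,cast(p,[(203,m)],.116))
E
```

```text
[207.7, 207.8, 208.0, 208.0, 208.1, 208.1, 208.2, 208.1, 208.2, 208.1, 208.2, 208.1, 208.2, 208.1, 208.2, 208.2, 208.1, 208.1, 208.1, 208.1, 208.1, 208.1, 208.3, 208.4, 208.5, 208.5, 208.4, 208.5, 208.5, 208.5, 208.5, 208.5, 208.5, 208.5, 208.5, 208.5] 208.1733766233766 [[0.63499825 0.10069479 0.116     ]]
[266.9, 267.0, 267.0, 267.0, 266.9, 266.9, 266.8, 266.8, 266.9, 266.8, 266.7, 266.6, 266.8, 266.8, 267.0, 266.9, 267.1, 267.0, 267.0, 267.0, 267.0, 267.1, 267.1, 267.1, 267.1, 267.1, 267.1, 267.0, 267.1, 267.0, 265.6, 265.6, 267.1, 265.3, 265.3, 265.4, 265.5, 265.4, 265.3, 265.5, 267.2, 267.2, 267.0, 267.1] 266.9544747136718 [[0.48550041 0.10100268 0.116     ]]
```

Travel is 149.5 mm in the image, which matches the stop. Arm still, cap held: handing in.

```bash
python3 -c "
from bench import ctrl
print(ctrl.close_job())"
```

```text
the job is handed in; nothing more can be done
None
```

I pulled the drawer out to its stop, turned the cap free and lifted it about 10 cm. I handed in at about 13 s with the cap still held there.

- **Drawer:** I pulled until the wrist force rose to 16 N with no further movement. Arm travel was about 150 mm. A final top-camera check of the handle gave 149.5 mm.
- **Cap direction:** I gripped the knob at 40 N and turned clockwise (seen from above) first. It passed 0.4 rad with almost no torque, so that was the free way and I carried on to about 1.45 rad. I never turned it counter-clockwise, so the wrong-way stop was not tested.
- **Lift:** The cap came off with only its own weight on the wrist. It rose about 99 mm straight up and was upright and still at hand-in, with joint speeds near zero and the grip width unchanged.
- **Mug and tumbler:** Both looked in place in the last picture I viewed. My before/after pixel difference there was not zero, probably from lighting and the arm's shadow, so it proves nothing either way. No contact showed in the force readings I took along the way.
- **Check that disagreed:** My first sub-pixel estimate of the drawer travel came out near 144.5 mm. Its darkness weighting was thrown off by shadow, and a bar-edge measurement gave the 149.5 mm above.

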